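Shim up the loaded sample stand

ROBOT

A 6-joint arm with a two-finger parallel gripper is mounted at the origin on a cart in front of the work surface, level with it; the furniture and walls round the work are solid. World frame = base frame: x ahead of the robot, y to its left, z up, the work surface at z = 0. Lengths are in m, angles in rad, forces in N, time in s.
With the tool pointing down it reaches from about 0.3 to 0.875 m from the base axis. Payload 6.4 kg.
Tool frame: the origin (TCP) lies between the finger pads; the fingertips stand ctrl.tip_extent ahead of it and the grasp point (between the pads) is the TCP (ctrl.tip_extent is the distance from the TCP to the fingertips, in m); z points along the fingers, y is the line along which they close (so a half turn about z gives the same grasp; the last joint's range is limited). The gripper opens to 85 mm and grips with 20 to 120 N. Pads are 22 mm wide; open, the fingers measure 114 mm over their backs; the gripper's body (76 mm by 85 mm) begins 54 mm behind the grasp point. The pads swing forward as they close: fully open they stand 13 mm farther back than shut.
Start: joints at [1.115, 0.181, 1.607, -0, 1.354, -0.206], TCP at [0.142, 0.557, 0.25] pointing down, gripper open.
Joint ranges: [-2.99, 2.99], [-0.89, 2.07], [0.3, 2.58], [-1.14, 4.28], [0, 2.63], [-3.12, 3.12]. Speed limits (rad/s): [2.57, 2.57, 3.01, 3.14, 3.14, 3.14].

INTERFACE

Orientations are given as a unit quaternion [w, x, y, z].
In Python, from bench import ctrl gives the robot as it stands.
- The arm moves only by the tool send_rows, never from a script. Its arguments are lists of equal length, an entry for each row: "dr": the turn, a rotation vector about the tool's x, y, z in units of 6 degrees (1.0 is 6 degrees), a list of three; "xyz": the shift along the tool's x, y, z in cm, a list of three; "jaw": the opening in per cent of the stroke, from 0 (shut) to 100 (fully open). In form: {"dr": [[wx, wy, wz], ...], "xyz": [[dx, dy, dz], ...], "jaw": [jaw, ...]}. A call has exactly 8 rows; each row is the pose to reach, as a shift and turn from the pose commanded when the call began, along the tool's axes at that moment; what a row does not reach only later rows make up. A row lasts 1/8 s, in which the tool goes at most 62.5 mm and 10.7 degrees, less where a joint would pass 70% of its speed; a pose out of reach is approached as far as the arm can. A call with a gripper value outside its range is refused whole. The fingers move at their own pace and stop on an object; the grip force is fixed at half the most. Time passes only in rows, so rows that repeat a pose let the fingers close, or fill a call up. It gives the time, the measured TCP pose, the force, the opening and the grip force at its end, in the units of the state.
- ctrl.get_obs(): the state, without advancing time (a new reading comes with each control period).
- ctrl.camera(name): name is "scene" or "top" or "wrist"; returns the picture (384x512x3 uint8, red, green, blue); there is no depth.
- ctrl.calibration(name): a dict with "camera_matrix" (3x3 intrinsics, pixels), "world_from_camera" (4x4, takes a point from camera to world coordinates). Camera axes: x right, y up, looking along -z (the intrinsics and any distortion apply to the point x, -y, -z); pixel columns grow to the right and rows downward; lengths in m; the calibration is good to about 2 mm. A picture is of the moment at which its call begins: read the wrist's pose just before it. calibration takes no time and is no camera call; for the wrist camera it gives the pose at the moment of the call.
- ctrl.hand_in(): hands the job in; it is judged then, once.
The state is a dict: "time_s": time; "q": joint angles; "dq": joint speeds; "joint_efforts": joint torques, N m; "eef_pos": TCP position; "eef_rot": TCP orientation; "wrist_force": force on the tool from outside, world axes, zero at the start; "torque": the same for the moment, N m; "opening": opening from 0.0 (shut) to 1.0 (fully open); "grasp_force": force on a finger pad.
Only numpy, scipy, OpenCV 4.12 (cv2) and the standard library are available. Lean on these libraries where they do the work, as an engineer would, in place of code of your own. Each camera call takes 0.05 s, during which the arm holds its last target. There are 200 camera calls.

TASK

Set the sample pot that stands on the bench upright into the gap between the two pots on the hinged stand, so that the three make one neat straight row, and let it go. Then take the wedge by its grip and, keeping it flat on the bench, push its thin end in under the platform's front bar until the platform just lifts off its base, about 5 mm clear at the front, touching the platform with nothing but the wedge, and finish while still holding the wedge by its grip there. Do not shift the two pots already in the row, nor the timer, tally counter and swab jar round about.

Things in the scene. Friction and masses are not known exactly. Their poses are not given: they have to be found in the camera images.
- stand: Low stand fixed on the bench, 150 x 250 x 24 mm: two side rails, each with a black rest pad near the front, and a rear bar. Origin on the bench top under its centre; +x points from the front bar (robot's side) to the hinge, y along the row, z up. Between the rails, 188 mm apart, the space under the platform is open at the front and empty for 130 mm inward. Place and yaw vary.
- platform (a joint): Hinge of the flat metal platform (140 x 224 x 8 mm, 0.45 kg; top 20 mm above the bench when down). It runs along the stand's y at stand x +70 mm, z 16 mm. 0 = lying on the base; the value (rad) grows as the front rises; the front bar is 140 mm from the hinge, so 0.036 rad = 5 mm of lift. It swings freely and falls back when not supported.
- front_bar (a point): Middle of the underside of the round front bar (10 mm thick, 224 mm long along the stand's y) of the platform, at stand x = -70 mm; 10 mm above the bench while the platform is down.
- wedge: Loose grey plastic wedge with upright grip, 124 x 34 mm, 0.17 kg. Origin on its underside below the grip; +x points to the thin end, 107 mm ahead. Its top slopes straight from 3 mm thick at the thin end to 24 mm at 90 mm back (10 mm at 30 mm back, 15 mm at 51 mm back), then runs flat to 17 mm behind the origin. The grip, above the origin, is 30 mm long in x, 14 mm thick in y, top 62 mm up.
- pot_loose: White screw-cap sample pot standing alone on the bench, to be put into the row: 62 mm tall, body 48 mm across, cap 54 mm across over the top 14 mm, 0.06 kg. Origin at the centre of its underside. It stands on one side of the stand and the wedge on the other; which is which varies.
- pot_left: Same kind of pot, standing on the platform at the +y end of the row; its x and y are parallel to the stand's. Origin at the centre of its underside, 20 mm above the bench.
- pot_right: Same kind of pot, at the -y end of the row, 136 mm from pot_left between centres, leaving a gap of 82 mm between the caps for the third pot.
- microscope: Microscope fixed on the bench to the left of the work, 298 x 219 mm and 365 mm tall; an obstacle only. An arm that starts beyond it must rise clear over it before it swings to the work. Origin under about the middle of its foot.
- tally_pad: Black tally counter lying on the bench, 67 x 129 x 23 mm; leave alone. Origin at the centre of its underside.
- timer: White bench timer, 48 x 78 x 72 mm; leave alone. Origin at the centre of its underside.
- swab_jar: Round lidded swab jar, 65 mm across, 89 mm tall; leave alone. Origin at the centre of its underside.
Not all that is in view belongs to the job. Leave any red or turquoise look-alike of the pot_loose alone.

How it is judged:
On the way:
1. the third pot stands released in the row while the platform still lies on its base (x of pot_loose in the frame of pot_left between -0.012 and 0.012 m and horizontal distance between pot_loose and pot_left below 0.082 m and horizontal distance between pot_loose and pot_right below 0.082 m and angle between pot_loose's own z axis and vertical below 0.15 rad and z of pot_loose in the frame of pot_left between -0.01 and 0.01 m and contact force between the fingers and pot_loose below 0.1 N and value of joint platform below 0.008 rad), for 0.2 s.
At the end, for the whole second after the job is handed in: Fingers hold the wedge (>1 N), still, flat on the bench (10 mm, 0.12 rad); it alone carries the platform (>0.3 N), lifted 1.7-9 mm at the front bar (0.012-0.065 rad); pots upright on it, the middle one released, within 12 mm of the line and 82 mm of each neighbour's centre (x of pot_loose in the frame of pot_left between -0.012 and 0.012 m and horizontal distance between pot_loose and pot_left below 0.082 m and horizontal distance between pot_loose and pot_right below 0.082 m and angle between each of pot_loose, pot_left, pot_right's own z axis and vertical below 0.15 rad and z of pot_loose in the frame of pot_left between -0.01 and 0.01 m and contact force between the fingers and pot_loose below 0.1 N and value of joint platform between 0.012 and 0.065 rad and contact force between wedge and platform above 0.3 N and contact force between the fingers and wedge above 1 N and contact force between each of the arm, the fingers and platform below 0.1 N and height (world z) of wedge below 0.01 m and angle between wedge's own z axis and vertical below 0.12 rad and linear speed of wedge below 0.02 m/s); the arm keeps its last pose, push and grip.
It fails at once if a pot of the row was shifted more than 20 mm (distance of any of pot_left, pot_right from where it was at the start of the episode above 0.02 m).
It fails at once if the tally counter was moved more than 20 mm (distance of tally_pad from where it was at the start of the episode above 0.02 m).
It fails at once if the timer was moved more than 20 mm (distance of timer from where it was at the start of the episode above 0.02 m).
It fails at once if the swab jar was moved more than 20 mm (distance of swab_jar from where it was at the start of the episode above 0.02 m).
It also fails if it takes over 59 s, if anything falls off the work surface, if the arm or the gripper's body presses on something with over 40 N, if the wrist force passes 120 N, or if a joint passes its speed limit or range.

## Working session

There is one attempt and no reset: what is moved stays moved. The work goes in short steps, Python scripts to look and compute and a tool call to move; the robot and the scene stay as the last step left them, time stands still between calls to the robot, and variables do not carry over. Pictures are saved under pics/ and viewed, at most 10 in all, crops included, and the job is handed in when it is done.

Besides the shell and the picture viewer there is one more tool, called after "Emit:" in YAML: its name, and indented under it one key for each argument. send_rows: Moves the arm, as the interface text tells. Its arguments: {"type":"object","properties":{"dr":{"type":"array","items":{"type":"array","items":{"type":"number"}}},"xyz":{"type":"array","items":{"type":"array","items":{"type":"number"}}},"jaw":{"type":"array","items":{"type":"number"}}},"required":["dr","xyz","jaw"]}

```bash
mkdir -p pics
python3 - <<'E'
from bench import ctrl
import cv2,numpy as np
np.set_printoptions(precision=4,suppress=True)
for n in ("top","scene"):
    im=ctrl.camera(n); cv2.imwrite(f"pics/{n}0.png",im[:,:,::-1])
    c=ctrl.calibration(n); print(n,c)
o=ctrl.get_obs(); print(o, ctrl.tip_extent)
E
```

```text
top {'camera_matrix': array([[354.9594,   0.    , 250.7183],
       [  0.    , 354.9594, 193.4375],
       [  0.    ,   0.    ,   1.    ]]), 'world_from_camera': array([[ 0.0115,  0.9859, -0.1671,  0.2986],
       [-0.9999,  0.0132,  0.009 ,  0.0803],
       [ 0.0111,  0.167 ,  0.9859,  1.1966],
       [ 0.    ,  0.    ,  0.    ,  1.    ]])}
scene {'camera_matrix': array([[378.5832,   0.    , 259.8716],
       [  0.    , 378.5832, 188.9903],
       [  0.    ,   0.    ,   1.    ]]), 'world_from_camera': array([[ 0.6312,  0.3551, -0.6896, -0.396 ],
       [-0.7752,  0.2605, -0.5754, -0.6601],
       [-0.0247,  0.8978,  0.4397,  0.6324],
       [ 0.    ,  0.    ,  0.    ,  1.    ]])}
{'time_s': 0.1, 'q': array([ 1.1147,  0.1815,  1.6079,  0.    ,  1.3538, -0.2063]), 'dq': array([-0.0004, -0.0008, -0.0043,  0.0002, -0.0002,  0.001 ]), 'joint_efforts': array([ -0.001 , -44.5887, -35.2233,  -0.0003,   0.0043,  -0.    ]), 'eef_pos': array([0.1419, 0.5567, 0.2495]), 'eef_rot': array([-0.0003,  0.1246,  0.9922, -0.0007]), 'wrist_force': array([-0.1149,  0.0581, -0.5715]), 'torque': array([ 0.0094, -0.038 , -0.0252]), 'grasp_force': 0.0, 'opening': 0.9988725913838417} 0.019
```

View pics/top0.png

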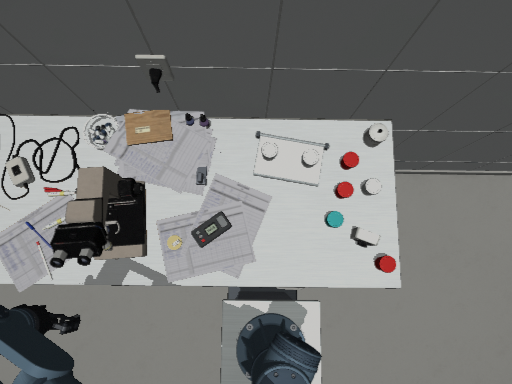

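View pics/scene0.png

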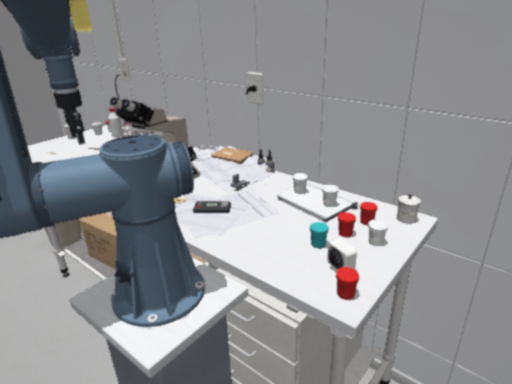

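The top view shows the row pots at (270,150) and (311,157), and the loose pot at (373,186). The wedge is at (201,176), the timer at (367,236), the tally counter at (211,229) and the jar at (378,132). Red and teal look-alikes stand near the loose pot. I'll convert these to coarse world positions and zoom in.

```bash
cat > h.py <<'E'
import numpy as np,cv2
from bench import ctrl
from scipy.spatial.transform import Rotation as R
np.set_printoptions(precision=4,suppress=True)
def ray(c,uv):
    d=np.linalg.inv(c["camera_matrix"])@[uv[0],uv[1],1.]
    W=c["world_from_camera"]; return W[:3,3],W[:3,:3]@(d*[1,-1,-1])
def onz(c,uv,z):
    o,d=ray(c,uv); return o+d*(z-o[2])/d[2]
def proj(c,p):
    W=c["world_from_camera"]; q=W[:3,:3].T@(np.asarray(p)-W[:3,3])*[1,-1,-1]
    q=c["camera_matrix"]@q; return q[:2]/q[2]
def rot(o): w,x,y,z=o["eef_rot"]; return R.from_quat([x,y,z,w])
E
python3 - <<'E'
from h import *
c=ctrl.calibration("top")
for n,uv,z in [("pl",(270,150),.082),("pr",(311,157),.082),("loose",(373,186),.062),("wedge",(201,176),.03),("timer",(367,236),.072),("tally",(211,229),.023),("jar",(378,132),.089),("red",(350,160),.062),("red",(344,190),.062),("red",(387,264),.062),("teal",(335,219),.062)]: print(n,onz(c,uv,z))
im=cv2.imread("pics/top0.png")
a=cv2.resize(im[120:250,185:265],None,fx=4.5,fy=4.5,interpolation=cv2.INTER_CUBIC);b=cv2.resize(im[120:250,315:400],None,fx=4.5,fy=4.5,interpolation=cv2.INTER_CUBIC)
cv2.imwrite("pics/z.png",np.hstack([a,b]))
E
```

```text
pl [0.6317 0.009  0.082 ]
pr [ 0.6101 -0.1243  0.082 ]
loose [ 0.5209 -0.3292  0.062 ]
wedge [0.5534 0.2372 0.03  ]
timer [ 0.3577 -0.2991  0.072 ]
tally [0.377 0.199 0.023]
jar [ 0.6959 -0.3442  0.089 ]
red [ 0.6074 -0.2569  0.062 ]
red [ 0.5063 -0.2338  0.062 ]
red [ 0.2713 -0.3619  0.062 ]
teal [ 0.4113 -0.2017  0.062 ]
```

View pics/z.png

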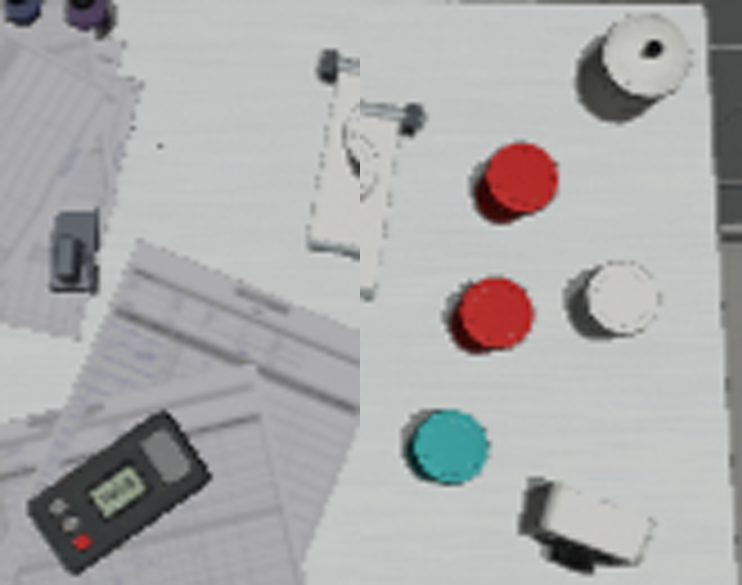

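The zoom shows the wedge's grip at zoom (68,258), with its long side along world x and its thin end unclear. The loose pot is at zoom (620,298), with a red pot close on its +y side, so I'll close the fingers along x. First I rise clear of the microscope and swing over.

Emit:
send_rows:
  dr:
    - [0,0,0]
    - [0,0,0]
    - [0,0,0]
    - [0,0,0]
    - [0,0,0]
    - [0,0,0]
    - [0,0,0]
    - [0,0,0]
  xyz:
    - [0,0,-6]
    - [0,0,-12]
    - [0,0,-18]
    - [0,0,-24]
    - [0,0,-25]
    - [-4,-2.5,-25]
    - [-9,-5.5,-25]
    - [-14,-8.5,-25]
  jaw: [100,100,100,100,100,100,100,100]

```text
time_s: 1.1
eef_pos: [0.2574, 0.4389, 0.4986]
eef_rot: [-0.001, 0.124, 0.992, -0.001]
wrist_force: [0.6, 1.1, 0.5]
opening: 0.996
grasp_force: 0.0
```

Emit:
send_rows:
  dr:
    - [0,0,0]
    - [0,0,0]
    - [0,0,0]
    - [0,0,0]
    - [0,0,0]
    - [0,0,0]
    - [0,0,0]
    - [0,0,0]
  xyz:
    - [-5,-3,0]
    - [-10,-6,0]
    - [-15,-9,0]
    - [-20,-12,0]
    - [-24,-14,3]
    - [-24,-14,6]
    - [-24,-14,9]
    - [-24,-14,9]
  jaw: [100,100,100,100,100,100,100,100]

```text
time_s: 2.1
eef_pos: [0.4534, 0.2446, 0.4065]
eef_rot: [-0.003, 0.125, 0.992, -0.001]
wrist_force: [0.6, 0.7, 0.5]
opening: 0.998
grasp_force: 0.0
```

Run:
```python
from h import *
o=ctrl.get_obs(); c=ctrl.calibration("wrist"); im=ctrl.camera("wrist"); cv2.imwrite("pics/w1.png",im[:,:,::-1])
print(o["time_s"],o["eef_pos"],o["q"]); print(c)
np.save("w1.npy",c,allow_pickle=True)
```

```text
2.1 [0.4534 0.2446 0.4065] [ 0.2641 -0.0362  1.5286 -0.      1.6566 -1.0565]
{'camera_matrix': array([[337.4778,   0.    , 257.8607],
       [  0.    , 337.4778, 191.5853],
       [  0.    ,   0.    ,   1.    ]]), 'world_from_camera': array([[ 0.2477, -0.9276, -0.2797,  0.3818],
       [ 0.9688,  0.236 ,  0.0752,  0.2632],
       [-0.0038, -0.2896,  0.9571,  0.53  ],
       [ 0.    ,  0.    ,  0.    ,  1.    ]])}
```

View pics/w1.png

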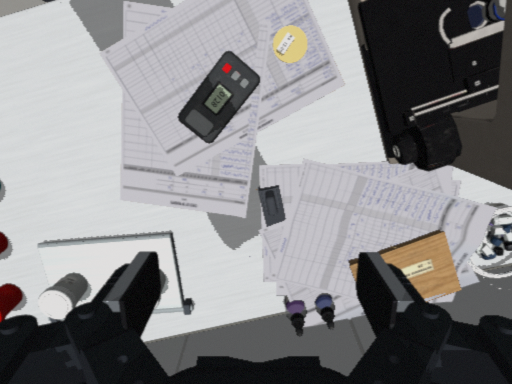

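The wrist view (far side at the bottom) shows the dark object at (272,205), the tally counter at (220,97), and the platform front edge from (38,245) to (170,233). I'll enlarge the wedge area.

Run:
```python
import cv2,numpy as np
im=cv2.imread("pics/w1.png")
a=cv2.resize(im[150:270,210:330],None,fx=5,fy=5,interpolation=cv2.INTER_CUBIC)
cv2.imwrite("pics/z2.png",a)
```

```text
(no output)
```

View pics/z2.png

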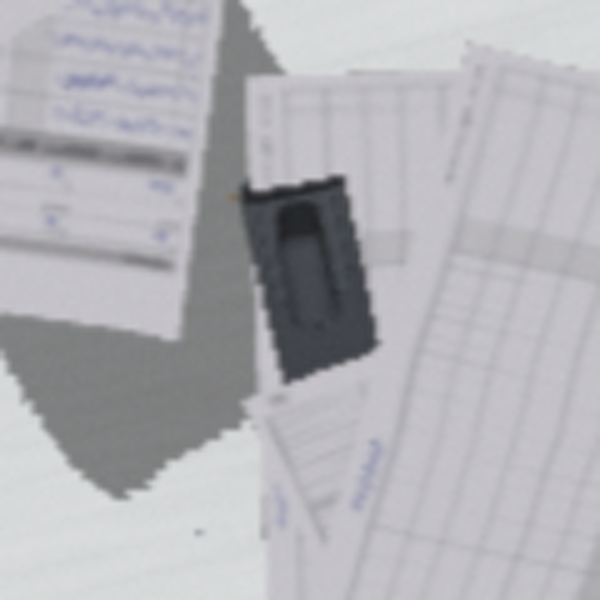

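The wedge's back edge and grip are on the robot's side, and its thin part, hidden by the paper's look, points away (+x). Pot first: I'll look at the stand with the tool turned for the pot grasp.

Emit:
send_rows:
  dr:
    - [0,0,1.7]
    - [0,0,3.4]
    - [0,0,5.1]
    - [0,0,6.8]
    - [0,0,8.5]
    - [0,0,10.2]
    - [0,0,11.9]
    - [0,0,13.6]
  xyz:
    - [-3,-3,0]
    - [-6,-6,0]
    - [-9,-9,0]
    - [-12,-12,0]
    - [-15,-14,0]
    - [-18,-16,0]
    - [-19.5,-17,0]
    - [-19.5,-17,0]
  jaw: [100,100,100,100,100,100,100,100]

```text
time_s: 3.15
eef_pos: [0.6028, 0.0311, 0.4114]
eef_rot: [0.001, 0.745, 0.667, 0.0]
wrist_force: [0.1, 0.9, 0.2]
opening: 0.993
grasp_force: 0.0
```

Run:
```python
from h import *
o=ctrl.get_obs(); c=ctrl.calibration("wrist"); im=ctrl.camera("wrist"); cv2.imwrite("pics/w2.png",im[:,:,::-1])
print(o["time_s"],o["eef_pos"],o["eef_rot"])
np.save("w2.npy",c,allow_pickle=True)
```

```text
3.15 [0.6028 0.0311 0.4114] [0.0007 0.7451 0.667  0.0004]
```

View pics/w2.png

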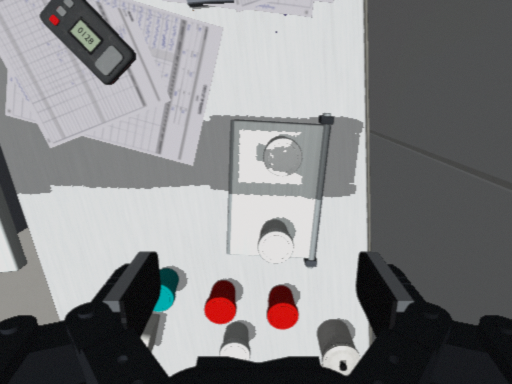

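The wrist view shows pot_left's cap at about (284,155) and pot_right's at (276,244). The front bar runs from (233,120) to (229,253). I'll refine these with Hough circles.

Run:
```python
from h import *
im=cv2.imread("pics/w2.png"); c=np.load("w2.npy",allow_pickle=True).item()
g=cv2.cvtColor(im,cv2.COLOR_BGR2GRAY)
P=[]
for n,(u,v) in {"L":(284,155),"R":(276,244)}.items():
    x0,y0=u-32,v-32; s=cv2.resize(g[y0:y0+64,x0:x0+64],None,fx=4,fy=4,interpolation=cv2.INTER_CUBIC)
    for p2 in (25,18,12,8):
        h=cv2.HoughCircles(s,cv2.HOUGH_GRADIENT,1,20,param1=60,param2=p2,minRadius=65,maxRadius=95)
        if h is not None: break
    for q in h[0][:3]:
        uv=(x0+(q[0]+.5)/4-.5,y0+(q[1]+.5)/4-.5); print(n,p2,uv,q[2]/4,onz(c,uv,.082))
print("expected r",337.5*.027/(c["world_from_camera"][2,3]-.082))
for uv in [(233,120),(229,253),(328,122),(312,262)]: print(uv,onz(c,uv,.02))
# sub-pixel front bar edge: darkest column per row
for v in (125,135,180,190,210,230,250):
    r=g[v,222:244].astype(int); print(v,r)
```

```text
L 25 (np.float32(283.0), np.float32(157.5)) 19.625 [0.636  0.0107 0.082 ]
R 25 (np.float32(276.0), np.float32(248.0)) 17.075 [ 0.6137 -0.1238  0.082 ]
expected r 20.13802661892847
(233, 120) [0.5699 0.0627 0.02  ]
(229, 253) [ 0.534  -0.1558  0.02  ]
(328, 122) [0.7112 0.044  0.02  ]
(312, 262) [ 0.6726 -0.1884  0.02  ]
125 [131 128 129 129 130 130 130 126 101  85  96 104 135 148 150 152 152 151
 152 152 153 154]
135 [130 130 130 129 129 132 129 114  91  90  97 110 137 148 152 152 152 158
 205 223 225 225]
180 [133 132 130 131 130 127 108  91  92 104 133 148 151 152 151 156 205 224
 225 225 225 224]
190 [208 205 173 146 141 138 108  88  93 106 136 149 152 151 149 150 150 150
 148 148 148 150]
210 [219 218 217 218 217 180 139 153 176 207 223 225 225 226 225 225 225 225
 225 225 225 225]
230 [219 218 219 218 214 179 162 170 182 213 224 226 225 225 225 225 226 225
 225 224 226 225]
250 [219 218 219 215 176 155 163 167 205 223 225 225 225 224 225 224 225 225
 225 225 226 225]
```

Emit:
send_rows:
  dr:
    - [0,0,0.5]
    - [0,0,0.5]
    - [0,0,0.5]
    - [0,0,0.5]
    - [0,0,0.5]
    - [0,0,0.5]
    - [0,0,0.5]
    - [0,0,0.5]
  xyz:
    - [-5,-1,0]
    - [-10,-2,0]
    - [-15,-3,1]
    - [-20,-4,3]
    - [-24,-5,5]
    - [-26,-5.5,5]
    - [-26,-5.5,5]
    - [-26,-5.5,5]
  jaw: [100,100,100,100,100,100,100,100]

```text
time_s: 4.2
eef_pos: [0.5211, -0.2198, 0.3618]
eef_rot: [0.001, 0.759, 0.651, 0.001]
wrist_force: [-0.2, -0.6, -0.2]
opening: 0.999
grasp_force: 0.0
```

Run:
```python
from h import *
o=ctrl.get_obs(); c=ctrl.calibration("wrist"); im=ctrl.camera("wrist"); cv2.imwrite("pics/w3.png",im[:,:,::-1])
print(o["time_s"],o["eef_pos"],o["eef_rot"]); print("expect loose at",proj(c,[.5209,-.3292,.062]))
np.save("w3.npy",c,allow_pickle=True)
```

```text
4.2 [ 0.5211 -0.2198  0.3618] [0.0009 0.7593 0.6507 0.0006]
expect loose at [269.158 228.218]
```

View pics/w3.png

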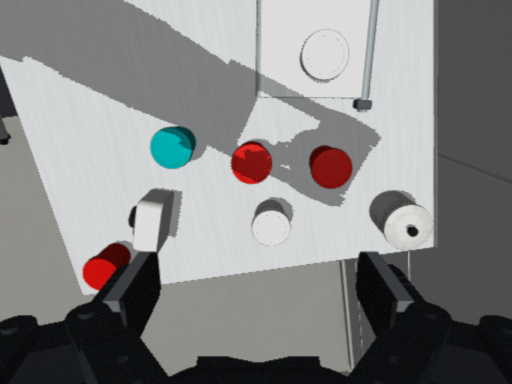

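The loose pot's cap is at about (272,226) and pot_right's at (326,54).

Run:
```python
from h import *
im=cv2.imread("pics/w3.png"); c=np.load("w3.npy",allow_pickle=True).item()
g=cv2.cvtColor(im,cv2.COLOR_BGR2GRAY)
for n,(u,v),z in (("loose",(272,226),.062),("R",(326,54),.082)):
    x0,y0=u-34,v-34; s=cv2.resize(g[y0:y0+68,x0:x0+68],None,fx=4,fy=4,interpolation=cv2.INTER_CUBIC)
    e=337.5*.027/(c["world_from_camera"][2,3]-z)
    h=cv2.HoughCircles(s,cv2.HOUGH_GRADIENT,1,10,param1=60,param2=12,minRadius=int(3.6*e),maxRadius=int(4.4*e))
    for q in h[0][:3]:
        uv=(x0+(q[0]+.5)/4-.5,y0+(q[1]+.5)/4-.5); print(n,uv,q[2]/4,e,onz(c,uv,z))
    print("eye",onz(c,(u,v),z))
```

```text
loose (np.float32(270.75), np.float32(229.5)) 19.6 21.548185848393988 [ 0.5228 -0.3314  0.062 ]
loose (np.float32(269.75), np.float32(225.25)) 20.15 21.548185848393988 [ 0.5223 -0.325   0.062 ]
loose (np.float32(274.0), np.float32(216.75)) 20.2 21.548185848393988 [ 0.5297 -0.3137  0.062 ]
eye [ 0.5252 -0.3266  0.062 ]
R (np.float32(323.5), np.float32(55.25)) 23.5 22.617868213862966 [ 0.611  -0.1237  0.082 ]
R (np.float32(326.75), np.float32(54.0)) 24.325 22.617868213862966 [ 0.6147 -0.1229  0.082 ]
R (np.float32(324.75), np.float32(51.5)) 22.65 22.617868213862966 [ 0.6127 -0.12    0.082 ]
eye [ 0.6139 -0.1228  0.082 ]
```

Emit:
send_rows:
  dr:
    - [0,0,0]
    - [0,0,0]
    - [0,0,0]
    - [0,0,0]
    - [0,0,0]
    - [0,0,0]
    - [0,0,0]
    - [0,0,0]
  xyz:
    - [-5,1,0]
    - [-10,1.8,2]
    - [-10.7,1.8,7]
    - [-10.7,1.8,12]
    - [-10.7,1.8,17]
    - [-10.7,1.8,20]
    - [-10.7,1.8,22]
    - [-10.7,1.8,22]
  jaw: [100,100,100,100,100,100,100,100]

```text
time_s: 5.25
eef_pos: [0.5214, -0.3281, 0.1394]
eef_rot: [-0.001, 0.76, 0.65, -0.0]
wrist_force: [0.1, 0.5, -0.1]
opening: 1.002
grasp_force: 0.0
```

Run:
```python
from h import *
o=ctrl.get_obs(); M=rot(o).as_matrix(); print(o["eef_pos"],M); print(M.T@(np.array([.523,-.328,.052])-o["eef_pos"])*100)
```

```text
[ 0.5214 -0.3281  0.1394] [[ 0.1537  0.9881 -0.0015]
 [ 0.9881 -0.1537  0.0015]
 [ 0.0013 -0.0017 -1.    ]]
[0.0183 0.1705 8.7356]
```

Emit:
send_rows:
  dr:
    - [0,0,0]
    - [0,0,0]
    - [0,0,0]
    - [0,0,0]
    - [0,0,0]
    - [0,0,0]
    - [0,0,0]
    - [0,0,0]
  xyz:
    - [0,0.2,3]
    - [0,0.2,6]
    - [0,0.2,8.7]
    - [0,0.2,8.7]
    - [0,0.2,8.7]
    - [0,0.2,8.7]
    - [0,0.2,8.7]
    - [0,0.2,8.7]
  jaw: [100,100,100,100,50,50,50,50]

```text
time_s: 6.25
eef_pos: [0.5245, -0.3308, 0.0561]
eef_rot: [0.002, 0.76, 0.65, 0.0]
wrist_force: [-1.7, 1.3, 7.6]
opening: 0.592
grasp_force: 61.0
```

Emit:
send_rows:
  dr:
    - [0,0,0]
    - [0,0,0]
    - [0,0,0]
    - [0,0,0]
    - [0,0,0]
    - [0,0,0]
    - [0,0,0]
    - [0,0,0]
  xyz:
    - [0,0,0]
    - [0,0,0]
    - [0,0,-3]
    - [0,0,-7]
    - [0,0,-11]
    - [0,0,-15]
    - [0,0,-15]
    - [0,0,-15]
  jaw: [50,50,50,50,50,50,50,50]

```text
time_s: 7.25
eef_pos: [0.5232, -0.3293, 0.2034]
eef_rot: [0.0, 0.76, 0.65, 0.0]
wrist_force: [-0.1, -0.1, -1.1]
opening: 0.59
grasp_force: 62.3
```

Run:
```python
from h import *
o=ctrl.get_obs(); M=rot(o).as_matrix(); print(o["eef_pos"],M); print(M.T@(np.array([.6248,-.0566,.202])-o["eef_pos"])*100)
im=ctrl.camera("wrist"); c=ctrl.calibration("wrist"); cv2.imwrite("pics/w4.png",im[:,:,::-1]); np.save("w4.npy",c,allow_pickle=True)
```

```text
[ 0.5232 -0.3293  0.2034] [[ 0.1549  0.9879  0.0003]
 [ 0.9879 -0.1549 -0.0002]
 [-0.0002  0.0003 -1.    ]]
[28.5149  5.8134  0.1397]
```

View pics/w4.png

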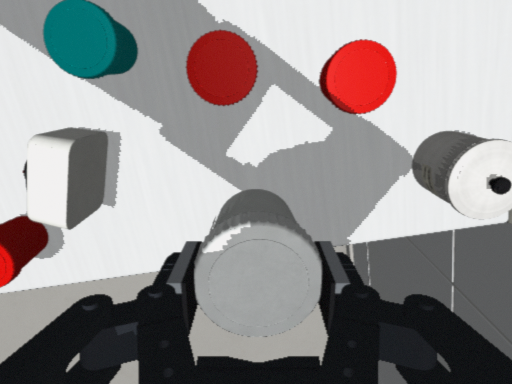

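The pot is held upright between the fingers, cap centre at about (262,288), about 127 px across. I'll work out its offset in the hand.

Run:
```python
from h import *
c=np.load("w4.npy",allow_pickle=True).item(); o=ctrl.get_obs(); M=rot(o).as_matrix()
K=c["camera_matrix"]
# cap: left edge 196,right 322 wide; depth along axis
for w in (125,128):
    d=K[0,0]*.054/w; og,r=ray(c,(260,288)); p=og+r*d; print(w,p,(M.T@(p-o["eef_pos"]))*1000)
for z in (.2,.21,.215): p=onz(c,(260,288),z);print(z,(M.T@(p-o["eef_pos"]))*1000)
```

```text
125 [ 0.5233 -0.3368  0.1986] [-7.5927  1.7632  3.7655]
128 [ 0.5236 -0.3348  0.2016] [-5.647   1.7439  0.7918]
0.2 [-6.6789  1.7542  2.369 ]
0.21 [-0.1399  1.6892 -7.6251]
0.215 [  3.1296   1.6567 -12.6222]
```

Emit:
send_rows:
  dr:
    - [0,0,0.1]
    - [0,0,0.1]
    - [0,0,0.1]
    - [0,0,0.1]
    - [0,0,0.1]
    - [0,0,0.1]
    - [0,0,0.1]
    - [0,0,0.1]
  xyz:
    - [4,1,0]
    - [9,2,0]
    - [14,3,0]
    - [19,4,0]
    - [24,5,0]
    - [28,5.8,0]
    - [28.6,5.8,0]
    - [28.6,5.8,0]
  jaw: [50,50,50,50,50,50,50,50]

```text
time_s: 8.3
eef_pos: [0.6242, -0.0557, 0.2019]
eef_rot: [-0.001, 0.763, 0.646, -0.001]
wrist_force: [-0.1, -0.7, -0.4]
opening: 0.589
grasp_force: 62.3
```

Run:
```python
from h import *
o=ctrl.get_obs(); M=rot(o).as_matrix(); print(o["eef_pos"],np.degrees(np.arctan2(M[1,1],M[0,1]))); print(M.T@(np.array([.6248,-.0566,.077])-o["eef_pos"])*100)
im=ctrl.camera("wrist"); c=ctrl.calibration("wrist"); cv2.imwrite("pics/w5.png",im[:,:,::-1]); np.save("w5.npy",c,allow_pickle=True)
print(proj(c,[.6358,.0106,.082]),proj(c,[.6138,-.1237,.082]))
```

```text
[ 0.6242 -0.0557  0.2019] -9.461967364901241
[-0.0742  0.103  12.4907]
[257.5083  97.7263] [258.224  271.0433]
```

View pics/w5.png

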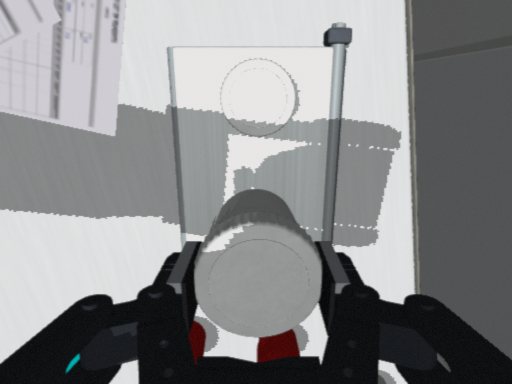

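Pot_left's cap is seen at (258,97), as predicted, and the held pot at column 260 lines up with it. I lower, settle and release.

Emit:
send_rows:
  dr:
    - [0,0,0]
    - [0,0,0]
    - [0,0,0]
    - [0,0,0]
    - [0,0,0]
    - [0,0,0]
    - [0,0,0]
    - [0,0,0]
  xyz:
    - [0,0,4]
    - [0,0,8]
    - [0,0,10.5]
    - [0,0,11.5]
    - [0,0,12]
    - [0,0,12.3]
    - [0,0,12.3]
    - [0,0,12.3]
  jaw: [50,50,50,50,50,50,50,50]

```text
time_s: 9.35
eef_pos: [0.6254, -0.056, 0.0811]
eef_rot: [0.001, 0.763, 0.646, 0.0]
wrist_force: [-0.4, 0.4, 0.1]
opening: 0.588
grasp_force: 62.3
```

Emit:
send_rows:
  dr:
    - [0,0,0]
    - [0,0,0]
    - [0,0,0]
    - [0,0,0]
    - [0,0,0]
    - [0,0,0]
    - [0,0,0]
    - [0,0,0]
  xyz:
    - [0,0,0.1]
    - [0,0,0.2]
    - [0,0,0.3]
    - [0,0,0.4]
    - [0,0,0.4]
    - [0,0,0.4]
    - [0,0,0.4]
    - [0,0,0.4]
  jaw: [50,50,50,50,50,50,50,50]

```text
time_s: 10.35
eef_pos: [0.6249, -0.0559, 0.0763]
eef_rot: [-0.0, 0.763, 0.646, 0.0]
wrist_force: [-0.8, -0.1, 1.1]
opening: 0.592
grasp_force: 62.4
```

Emit:
send_rows:
  dr:
    - [0,0,0]
    - [0,0,0]
    - [0,0,0]
    - [0,0,0]
    - [0,0,0]
    - [0,0,0]
    - [0,0,0]
    - [0,0,0]
  xyz:
    - [0,0,0.1]
    - [0,0,0.1]
    - [0,0,0.1]
    - [0,0,0.1]
    - [0,0,0.1]
    - [0,0,0.1]
    - [0,0,0.1]
    - [0,0,0.1]
  jaw: [50,50,65,75,85,100,100,100]

```text
time_s: 11.35
eef_pos: [0.625, -0.0559, 0.0753]
eef_rot: [0.0, 0.763, 0.646, -0.0]
wrist_force: [0.6, -1.5, -0.6]
opening: 0.998
grasp_force: 0.0
```

Emit:
send_rows:
  dr:
    - [0,0,0]
    - [0,0,0]
    - [0,0,0]
    - [0,0,0]
    - [0,0,0]
    - [0,0,0]
    - [0,0,0]
    - [0,0,0]
  xyz:
    - [0,0,0]
    - [0,0,-1]
    - [0,0,-3]
    - [0,0,-7]
    - [0,0,-12]
    - [0,0,-17]
    - [3,0,-22]
    - [8,0,-25]
  jaw: [100,100,100,100,100,100,100,100]

```text
time_s: 12.35
eef_pos: [0.6391, 0.0223, 0.3311]
eef_rot: [0.003, 0.764, 0.645, 0.002]
wrist_force: [0.2, 0.1, -0.8]
opening: 0.998
grasp_force: 0.0
```

Run:
```python
from h import *
o=ctrl.get_obs(); M=rot(o).as_matrix(); print(o["eef_pos"],M)
im=ctrl.camera("wrist"); c=ctrl.calibration("wrist"); cv2.imwrite("pics/w6.png",im[:,:,::-1]); np.save("w6.npy",c,allow_pickle=True)
print(proj(c,[.6358,.0106,.082]),proj(c,[.6248,-.0566,.082]),proj(c,[.6138,-.1237,.082]))
t=ctrl.camera("top"); s=cv2.resize(t[120:200,240:340,::-1],None,fx=5,fy=5,interpolation=cv2.INTER_CUBIC)
cv2.imwrite("pics/c6.png",np.vstack([im[:,100:400,::-1][:250], cv2.resize(s,(300,240))]))
```

```text
[0.6391 0.0223 0.3311] [[ 0.1682  0.9857  0.0066]
 [ 0.9858 -0.1682 -0.0014]
 [-0.0002  0.0067 -1.    ]]
[253.3568 174.0716] [253.6451 228.8515] [253.8934 278.4572]
```

View pics/c6.png

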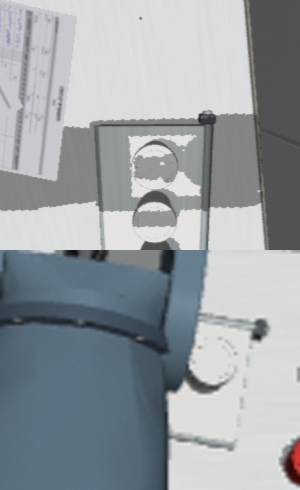

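The third pot stands upright in line: in the wrist crop, pot_left's cap is at (255,168) and the middle one at (255,220). That uses up my views, so the wedge is measured numerically from here. First the wedge's pose from the earlier wrist picture, using the dark mask.

```bash
cat > wm.py <<'E'
from h import *
def meas(im,c,approx,half=45):
    g=cv2.cvtColor(im,cv2.COLOR_BGR2GRAY); u,v=proj(c,approx).astype(int)
    y0,x0=max(v-half,0),max(u-half,0); s=g[y0:v+half,x0:u+half]
    m=(s<115).astype(np.uint8); n,l,st,ce=cv2.connectedComponentsWithStats(m)
    k=min(range(1,n),key=lambda i:(np.hypot(*(ce[i]-half)) if st[i,4]>150 else 999))
    ct=max(cv2.findContours((l==k).astype(np.uint8),cv2.RETR_EXTERNAL,cv2.CHAIN_APPROX_NONE)[0],key=cv2.contourArea)
    ap=cv2.approxPolyDP(ct,3,True)[:,0]+[x0,y0]; print("area",st[k,4],"corners",ap.tolist())
    for p in ap: print(p,onz(c,p,.024)[:2],onz(c,p,0)[:2])
    return s,l==k,(x0,y0)
E
python3 - <<'E'
from wm import *
im=cv2.imread("pics/w1.png"); c=np.load("w1.npy",allow_pickle=True).item()
s,m,o=meas(im,c,[.5534,.2372,.03])
print(o); ys,xs=np.where(m); print(s[ys.min()-1:ys.max()+16,xs.min()-3:xs.max()+4])
E
```

```text
area 785 corners [[278, 185], [257, 188], [267, 226], [284, 219]]
[278 185] [0.527  0.2564] [0.5339 0.2561]
[257 188] [0.5236 0.2235] [0.5304 0.2217]
[267 226] [0.5896 0.2233] [0.5994 0.2214]
[284 219] [0.5845 0.2527] [0.5942 0.2522]
(np.int64(225), np.int64(159))
[[128 128 127 ... 193 195 195]
 [128 128 128 ... 196 195 194]
 [127 127 129 ... 194 195 196]
 ...
 [213 211 212 ... 169 178 185]
 [215 213 215 ... 166 176 181]
 [215 216 216 ... 171 182 182]]
```

Emit:
send_rows:
  dr:
    - [0,0,-1.7]
    - [0,0,-3.4]
    - [0,0,-5.1]
    - [0,0,-6.8]
    - [0,0,-8.5]
    - [0,0,-10.2]
    - [0,0,-11.9]
    - [0,0,-13.6]
  xyz:
    - [3,-3,0]
    - [6,-6,0]
    - [9,-9,0]
    - [12,-12,0]
    - [15,-15,0]
    - [17,-18,0]
    - [18,-21,0]
    - [18.3,-21.3,0]
  jaw: [100,100,100,100,100,100,100,100]

```text
time_s: 13.45
eef_pos: [0.4566, 0.2394, 0.3262]
eef_rot: [0.0, 0.152, 0.988, 0.0]
wrist_force: [0.1, -0.2, -0.0]
opening: 1.002
grasp_force: 0.0
```

Emit:
send_rows:
  dr:
    - [0,0,-1.5]
    - [0,0,-2]
    - [0,0,-2]
    - [0,0,-2]
    - [0,0,-2]
    - [0,0,-2]
    - [0,0,-2]
    - [0,0,-2]
  xyz:
    - [0,0,2]
    - [0,0,5]
    - [0,0,8]
    - [0,0,8]
    - [0,0,8]
    - [0,0,8]
    - [0,0,8]
    - [0,0,8]
  jaw: [100,100,100,100,100,100,100,100]

```text
time_s: 14.45
eef_pos: [0.4586, 0.2387, 0.2458]
eef_rot: [0.0, 0.052, 0.999, 0.0]
wrist_force: [-0.3, -0.3, -0.3]
opening: 0.998
grasp_force: 0.0
```

Run:
```python
from wm import *
import sys
np.set_printoptions(threshold=99999,linewidth=400)
o=ctrl.get_obs(); M=rot(o).as_matrix(); print(o["time_s"],o["eef_pos"],np.degrees(np.arctan2(M[1,1],M[0,1])))
c=ctrl.calibration("wrist"); im=ctrl.camera("wrist"); cv2.imwrite("pics/w7.png",im[:,:,::-1]); np.save("w7.npy",c,allow_pickle=True)
im=cv2.imread("pics/w7.png")
s,m,oo=meas(im,c,[.556,.238,.03],70)
ys,xs=np.where(m); print(oo,ys.min(),ys.max(),xs.min(),xs.max())
print((s[ys.min()-2:ys.max()+40:2,max(xs.min()-4,0):xs.max()+6:2]//26))
```

```text
14.45 [0.4586 0.2387 0.2458] 84.09094947074965
area 1512 corners [[248, 219], [256, 273], [282, 268], [280, 220]]
[248 219] [0.5207 0.2211] [0.5302 0.2194]
[256 273] [0.5884 0.2228] [0.6026 0.2212]
[282 268] [0.585  0.2533] [0.5989 0.2538]
[280 220] [0.5255 0.2559] [0.5354 0.2566]
(np.int64(196), np.int64(178)) 39 95 51 86
[[4 4 4 4 4 4 6 7 6 6 7 6 7 7 7 7 6 6 7 7 7 7 6]
 [4 4 4 4 4 3 6 7 6 6 7 6 7 7 7 7 6 6 7 7 7 7 6]
 [4 4 4 4 3 2 7 6 6 6 6 6 6 6 6 6 6 6 6 7 7 7 6]
 [4 4 4 4 3 1 3 3 3 3 1 1 1 1 1 1 1 1 1 5 7 7 6]
 [4 4 4 4 3 1 1 1 1 1 1 1 1 1 1 1 1 1 1 3 7 7 6]
 [4 4 4 4 3 2 1 1 1 1 2 2 2 2 2 2 2 2 2 3 6 6 6]
 [4 4 4 4 3 2 2 2 2 2 1 1 1 1 2 2 2 2 2 3 7 6 6]
 [4 4 4 4 3 2 2 2 2 1 1 1 1 1 1 2 2 2 2 2 6 6 6]
 [4 4 4 4 3 2 2 2 2 1 1 1 1 1 1 2 2 2 2 2 6 6 6]
 [4 4 4 4 3 2 2 2 2 1 1 1 1 1 1 1 2 2 2 2 6 6 6]
 [4 4 4 4 4 2 2 2 2 1 1 1 1 1 1 1 2 2 2 2 6 6 7]
 [4 4 4 4 4 2 2 2 2 1 1 1 1 1 1 1 2 2 2 2 6 6 6]
 [4 4 4 4 4 2 2 2 2 1 1 1 1 1 1 1 2 2 2 2 6 6 6]
 [4 4 4 4 4 2 2 2 2 1 1 2 2 2 2 1 2 2 2 2 6 6 6]
 [4 4 4 4 5 3 2 2 2 1 2 2 2 2 2 1 2 2 2 2 5 6 6]
 [4 4 4 4 5 4 2 2 2 2 2 2 2 2 2 2 2 2 2 
[... 926 characters left out ...]
 6 7 7 7 7 6]
 [7 6 7 6 6 6 6 6 6 7 6 6 6 6 7 6 6 6 7 7 7 7 6]
 [7 7 7 7 6 6 6 6 6 6 6 6 6 6 6 6 6 7 7 7 7 7 6]
 [7 7 6 7 6 6 6 6 6 6 6 6 6 7 6 6 6 7 7 7 7 6 6]
 [7 7 7 7 6 6 6 6 6 7 7 6 6 6 6 6 6 7 7 7 7 6 6]
 [7 7 7 7 6 6 6 6 6 6 6 6 6 6 6 6 7 7 6 7 7 6 6]
 [7 7 7 7 7 6 6 6 6 6 6 6 6 6 6 6 7 6 6 6 6 6 7]
 [7 6 7 7 7 6 6 6 6 6 6 6 7 6 6 7 7 6 5 6 6 6 7]
 [7 6 7 6 7 7 6 6 7 6 6 6 6 6 7 7 7 5 6 6 6 7 7]
 [7 7 7 6 6 7 6 6 6 6 6 6 6 6 7 6 5 6 6 6 6 6 7]
 [7 7 7 6 6 7 6 6 6 6 6 6 6 6 7 6 6 6 6 6 7 7 7]
 [7 6 7 6 6 7 7 6 6 6 6 6 6 7 6 6 6 6 6 6 6 7 7]
 [7 6 6 6 6 7 7 6 6 6 6 6 7 7 6 6 6 6 6 6 7 7 7]
 [7 7 6 6 6 7 7 6 6 6 6 6 7 6 6 6 6 6 6 7 7 7 7]
 [7 7 7 7 7 6 7 6 6 6 6 7 7 6 6 6 6 6 7 7 7 7 6]]
```

The corners from both views agree: the wedge's back edge is centred near (0.5325, 0.238), yaw about −7°, thin end +x. I'll check the grip's top edge and work out the grasp offset.

Run:
```python
from h import *
c=np.load("w7.npy",allow_pickle=True).item()
print("grip back-top",onz(c,(268.5,240.5),.062)); 
for p in [(253,225),(255,263),(282,225),(283,257)]: print("side",onz(c,p,.024))
o=ctrl.get_obs(); M=rot(o).as_matrix()
print(M.T@(np.array([.550,.236,.048])-o["eef_pos"])*100)
```

```text
grip back-top [0.5306 0.2416 0.062 ]
side [0.5284 0.2258 0.024 ]
side [0.5753 0.223  0.024 ]
side [0.5317 0.2576 0.024 ]
side [0.571  0.2555 0.024 ]
[-9.1204  0.6678 19.7697]
```

Emit:
send_rows:
  dr:
    - [0,0,0]
    - [0,0,0]
    - [0,0,0]
    - [0,0,0]
    - [0,0,0]
    - [0,0,0]
    - [0,0,0]
    - [0,0,0]
  xyz:
    - [-4.5,0.5,0]
    - [-8.8,1,2]
    - [-8.8,1,7]
    - [-8.8,1,12]
    - [-8.8,1,15]
    - [-8.8,1,17.5]
    - [-8.8,1,19]
    - [-8.8,1,19.8]
  jaw: [100,100,100,100,100,100,100,100]

```text
time_s: 15.5
eef_pos: [0.5468, 0.2395, 0.0467]
eef_rot: [-0.0, 0.052, 0.999, -0.0]
wrist_force: [-1.0, 0.5, 0.6]
opening: 1.003
grasp_force: 0.0
```

Emit:
send_rows:
  dr:
    - [0,0,0]
    - [0,0,0]
    - [0,0,0]
    - [0,0,0]
    - [0,0,0]
    - [0,0,0]
    - [0,0,0]
    - [0,0,0]
  xyz:
    - [0,0,0]
    - [0,0,0]
    - [0,0,0]
    - [0,0,0]
    - [0,0,0]
    - [0,0,0]
    - [0,0,0]
    - [0,0,0]
  jaw: [70,40,0,0,0,0,0,0]

```text
time_s: 16.5
eef_pos: [0.5474, 0.2397, 0.048]
eef_rot: [0.001, 0.052, 0.999, 0.0]
wrist_force: [0.2, -0.2, 5.7]
opening: 0.157
grasp_force: 59.3
```

Emit:
send_rows:
  dr:
    - [0,0,0]
    - [0,0,0]
    - [0,0,0.3]
    - [0,0,0.6]
    - [0,0,0.6]
    - [0,0,0.6]
    - [0,0,0.6]
    - [0,0,0.6]
  xyz:
    - [0,0,-3]
    - [1,0,-7]
    - [5,-3,-8]
    - [9,-7,-8]
    - [9.4,-12,-8]
    - [9.4,-17,-8]
    - [9.4,-22,-8]
    - [9.4,-26,-8]
  jaw: [0,0,0,0,0,0,0,0]

```text
time_s: 17.5
eef_pos: [0.4256, -0.0109, 0.1269]
eef_rot: [-0.0, 0.083, 0.997, 0.0]
wrist_force: [-0.3, 0.5, -1.7]
opening: 0.156
grasp_force: 59.0
```

Emit:
send_rows:
  dr:
    - [0,0,0]
    - [0,0,0]
    - [0,0,0]
    - [0,0,0]
    - [0,0,0]
    - [0,0,0]
    - [0,0,0]
    - [0,0,0]
  xyz:
    - [0,-1.5,0]
    - [0,-1.5,0]
    - [0,-1.5,0]
    - [0,-1.5,0]
    - [0,-1.5,0]
    - [0,-1.5,0]
    - [0,-1.5,0]
    - [0,-1.5,0]
  jaw: [0,0,0,0,0,0,0,0]

```text
time_s: 18.5
eef_pos: [0.4241, -0.0242, 0.1273]
eef_rot: [0.0, 0.083, 0.997, -0.0]
wrist_force: [0.2, -0.7, -0.9]
opening: 0.154
grasp_force: 59.0
```

Run:
```python
from wm import *
np.set_printoptions(threshold=99999,linewidth=400)
o=ctrl.get_obs(); M=rot(o).as_matrix(); print(o["time_s"],o["eef_pos"],np.degrees(np.arctan2(M[1,1],M[0,1])),o["opening"])
c=ctrl.calibration("wrist"); im=ctrl.camera("wrist"); cv2.imwrite("pics/w8.png",im[:,:,::-1]); np.save("w8.npy",c,allow_pickle=True)
W=o["eef_pos"]; ex,ey=-M[:,0],M[:,1]
B=W-np.array([0,0,.048])
for a,z in ((-.017,.024),(.107,.003)): 
  for b in (-.017,.017): print(a,b,proj(c,B+ex*a+ey*b+[0,0,z]))
print("bar ends",[proj(c,p) for p in ([.573,.064,.015],[.537,-.156,.015])])
g=cv2.cvtColor(im,cv2.COLOR_RGB2GRAY)
print(g[150:384:6,130:390:6]//26)
```

```text
18.5 [ 0.4241 -0.0242  0.1273] 80.48654977370774 0.15371221084049022
-0.017 -0.017 [222.1485 216.6174]
-0.017 0.017 [294.9511 216.6167]
0.107 -0.017 [231.6093 386.7088]
0.107 0.017 [285.141  386.7099]
bar ends [array([389.8342, 342.7391]), array([126.9935, 343.5649])]
[[8 8 8 8 8 8 8 8 6 5 5 5 5 5 5 5 5 5 5 5 5 5 5 5 5 5 5 5 5 5 5 5 5 5 7 7 7 7 7 7 7 7 7 7]
 [8 8 8 8 8 8 8 8 5 5 5 5 5 5 5 5 5 5 5 5 5 5 5 5 5 5 5 5 5 5 5 5 5 7 7 7 7 7 7 7 7 7 7 7]
 [8 8 8 8 8 8 8 8 5 5 5 5 7 8 5 5 5 5 5 5 5 5 5 5 5 5 5 5 5 5 5 5 5 7 7 7 7 7 7 7 7 7 7 7]
 [8 8 8 8 8 8 8 8 5 5 5 5 8 8 8 8 8 8 5 5 5 5 5 5 5 5 5 5 5 5 5 5 5 7 7 7 7 7 7 7 7 7 7 7]
 [8 8 8 8 8 8 8 8 5 5 5 5 8 8 8 8 8 8 8 8 8 8 8 8 8 5 5 5 5 5 5 5 5 7 7 7 7 7 7 7 7 7 7 7]
 [8 8 8 8 8 8 8 8 5 5 5 5 8 8 8 8 8 8 8 8 8 8 8 8 8 8 8 8 8 8 6 5 7 7 7 7 7 7 7 7 7 7 7 7]
 [8 8 8 8 8 8 8 8 5 5 5 5 8 8 8 8 8 5 5 5 5 5 5 5 5 8 8 8 8 8 5 5 7 7 7 7 7 7 7 7 7 7 7 7]
 [8 8 8 8 8 8 8 8 5 5 5 5 8 8 8 8 8 5 5 5 5 5 5 5 5 8 8 8 8 8 5 5 7 7 7 7 7 7 7 7 7 7 7 7]
 [8 8 8 8 8 8 8 8 5 5 5 5 8 8 8 8 4 3 3 3 3 3 3 3 2 4 4 8 8 8 5 7 6 6 6 7 7 7 7 7 7 7 7 7]
 [8 8 8 8 8 
[... 2018 characters left out ...]
0 0 0 0 0 2 2 2 2 2 2 2 2 0 0 0 0 0 1 0 0 0 1 0 1 1 0 0 1 1 1]
 [1 5 2 1 1 1 0 1 0 0 0 0 0 0 0 0 0 0 2 2 2 2 2 2 2 2 0 0 0 0 0 0 0 0 0 0 0 1 1 1 0 6 2 1]
 [8 8 0 1 1 0 1 0 0 0 0 0 0 0 0 0 0 0 2 2 2 2 2 2 2 2 0 0 0 0 0 0 0 0 0 0 0 1 1 1 0 4 8 6]
 [8 0 0 0 0 1 1 0 0 0 0 0 0 0 0 0 0 0 2 2 2 2 2 2 2 2 0 0 0 0 0 0 0 0 0 0 1 1 1 1 0 0 0 8]
 [0 0 0 0 1 1 0 0 0 0 0 0 0 0 0 0 0 0 0 1 2 2 2 1 0 0 0 0 0 0 0 0 0 0 0 0 0 0 1 1 0 0 0 0]
 [0 0 0 0 0 0 0 0 0 0 0 1 0 0 0 0 0 0 0 0 0 0 0 0 0 0 0 0 0 0 0 0 1 0 0 0 0 0 0 0 0 0 0 0]
 [0 0 0 0 0 0 0 0 0 0 0 0 0 0 0 0 0 0 0 0 0 0 0 0 0 0 0 0 0 0 0 0 0 0 0 0 0 0 0 0 0 0 0 0]
 [0 0 0 0 0 2 3 0 0 0 0 0 0 0 0 0 0 0 0 0 0 0 0 0 0 0 0 0 0 0 0 0 0 0 0 0 0 8 0 0 0 0 0 0]]
```

The wedge is held, with its back top edge near row 214 as predicted. I'll refine its offset in the hand and locate the front bar from three earlier views.

Run:
```python
from h import *
np.set_printoptions(linewidth=250)
c=np.load("w8.npy",allow_pickle=True).item(); g=cv2.imread("pics/w8.png",0)
print("rows190-225",np.median(g[190:226,235:285],axis=1).astype(int))
o=ctrl.get_obs();M=rot(o).as_matrix();W=o["eef_pos"]
for a in (-.022,-.020,-.017,-.014): print(a,[proj(c,W-[0,0,.048]-M[:,0]*a+[0,0,z])[1].round(1) for z in (0,.024)])
th=np.radians(-9.4); ex=np.array([np.cos(th),np.sin(th)]); ey=np.array([-ex[1],ex[0]]); C=np.array([.6248,-.0566])
for n in ("w2","w3","w5","w6"):
    c=np.load(n+".npy",allow_pickle=True).item(); g=cv2.imread(f"pics/{n}.png",0).astype(int)
    print(n)
    for b in (.095,.08,.05,.02,-.02,-.05,-.08,-.1):
        p=C+ex*-.07+ey*b; u,v=proj(c,[*p,.015]); 
        if not(20<u<490 and 5<v<380): continue
        u0,v0=int(round(u)),int(round(v)); 
        f=lambda k:((onz(c,(k,v0),.015)[:2]-C)@ex*1000).round(1)
        print(b,v0,u0-12,"x@ends",f(u0-12),f(u0+13),g[v0,u0-12:u0+14])
```

```text
rows190-225 [135 135 134 134 134 134 134 130  85  55  50  50  50  50  50  50  50  50  50  50  49  49  48  47  48  77 107 122 129 128 126 114  90  72  59  50]
-0.022 [np.float64(191.3), np.float64(206.5)]
-0.02 [np.float64(194.8), np.float64(210.6)]
-0.017 [np.float64(200.2), np.float64(216.6)]
-0.014 [np.float64(205.5), np.float64(222.6)]
w2
0.095 129 223 x@ends -88.7 -50.7 [127 128 128 128 129 130 126 101  87  95 105 134 149 150 151 152 158 162 165 195 180 162 161 159 159 159]
0.08 139 223 x@ends -88.4 -50.0 [131 130 130 128 128 127 113  90  87  98 111 134 148 151 151 157 204 223 225 225 225 225 225 225 225 225]
0.05 158 222 x@ends -89.3 -50.2 [129 129 130 130 129 129 127 100  86  93 104 135 149 151 153 152 158 204 223 225 225 225 225 225 225 224]
0.02 177 222 x@ends -88.6 -48.9 [132 131 130 129 130 125 107  90  90  99 122 143 150 153 151 150 163 206 223 225 224 225 225 225 225 225]
-0.02 200 221 x@ends -89.4 -48.8 [218 217 218 218 218 215 189 154 158 170 185 213 224 225 224 226 225 225 225 225 225 224 225 224 225 224]
-0.05 218 220 x@ends -90.3 -49.1 [216 218 218 219 216 217 213 17
[... 2425 characters left out ...]
50 148]
0.02 196 191 x@ends -86.3 -51.9 [134 133 132 133 132 131 128 107  92  96 102 133 147 150 151 149 149 149 149 147 148 149 149 149 150 149]
-0.02 223 192 x@ends -87.1 -51.9 [221 220 219 219 219 220 219 183 153 161 172 186 218 226 227 227 227 227 227 228 226 228 227 228 227 227]
-0.05 243 193 x@ends -87.4 -51.5 [221 220 221 221 221 221 218 190 159 161 172 184 216 226 228 228 227 227 228 227 227 228 227 228 227 228]
-0.08 261 194 x@ends -87.6 -51.1 [221 221 221 221 221 220 218 193 159 159 169 182 216 226 227 227 227 227 227 226 226 227 227 227 227 227]
-0.1 273 195 x@ends -87.2 -50.2 [219 220 221 221 221 220 217 182 155 161 170 195 220 226 226 226 225 226 226 226 226 225 226 227 226 226]
```

Emit:
send_rows:
  dr:
    - [0,0,0]
    - [0,0,0]
    - [0,0,0]
    - [0,0,0]
    - [0,0,0]
    - [0,0,0]
    - [0,0,0]
    - [0,0,0]
  xyz:
    - [0,0,3]
    - [0,0,6]
    - [0,0,7.3]
    - [0,0,7.7]
    - [0,0,7.9]
    - [0,0,8]
    - [0,0,8]
    - [0,0,8]
  jaw: [0,0,0,0,0,0,0,0]

```text
time_s: 19.55
eef_pos: [0.4249, -0.0244, 0.048]
eef_rot: [0.001, 0.083, 0.997, -0.0]
wrist_force: [0.1, -1.1, 1.0]
opening: 0.153
grasp_force: 59.5
```

Run:
```python
from h import *
o=ctrl.get_obs(); M=rot(o).as_matrix(); print(o["eef_pos"],o["wrist_force"],M); print(M.T@(np.array([.4988,-.0357,.0478])-o["eef_pos"])*100)
```

```text
[ 0.4249 -0.0244  0.048 ] [ 0.0668 -1.0667  0.9858] [[-0.9863  0.1652  0.0016]
 [ 0.1652  0.9863 -0.0006]
 [-0.0017 -0.0003 -1.    ]]
[-7.4763  0.1081  0.0308]
```

Emit:
send_rows:
  dr:
    - [0,0,0]
    - [0,0,0]
    - [0,0,0]
    - [0,0,0]
    - [0,0,0]
    - [0,0,0]
    - [0,0,0]
    - [0,0,0]
  xyz:
    - [-0.7,0,0.05]
    - [-1.5,0,0.05]
    - [-2.3,0,0.05]
    - [-3,0.05,0.05]
    - [-3.7,0.05,0.05]
    - [-4.3,0.05,0.05]
    - [-4.8,0.05,0.05]
    - [-5,0.05,0.05]
  jaw: [0,0,0,0,0,0,0,0]

```text
time_s: 20.55
eef_pos: [0.4717, -0.0314, 0.0478]
eef_rot: [-0.003, 0.082, 0.997, 0.0]
wrist_force: [-17.3, 3.5, 26.0]
opening: 0.155
grasp_force: 63.3
```

Emit:
send_rows:
  dr:
    - [0,0,0]
    - [0,0,0]
    - [0,0,0]
    - [0,0,0]
    - [0,0,0]
    - [0,0,0]
    - [0,0,0]
    - [0,0,0]
  xyz:
    - [-0.15,0,0]
    - [-0.3,0,0]
    - [-0.45,0,0]
    - [-0.6,0,0]
    - [-0.75,0,0]
    - [-0.9,0,0]
    - [-1,0,0]
    - [-1,0,0]
  jaw: [0,0,0,0,0,0,0,0]

```text
time_s: 21.55
eef_pos: [0.4787, -0.0325, 0.0478]
eef_rot: [-0.006, 0.082, 0.997, 0.001]
wrist_force: [-27.3, 2.9, 35.9]
opening: 0.157
grasp_force: 64.9
```

Emit:
send_rows:
  dr:
    - [0,0,0]
    - [0,0,0]
    - [0,0,0]
    - [0,0,0]
    - [0,0,0]
    - [0,0,0]
    - [0,0,0]
    - [0,0,0]
  xyz:
    - [-0.2,0,0]
    - [-0.4,0,0]
    - [-0.6,0,0]
    - [-0.8,0,0]
    - [-1,0,0]
    - [-1.2,0,0]
    - [-1.4,0,0]
    - [-1.4,0,0]
  jaw: [0,0,0,0,0,0,0,0]

```text
time_s: 22.55
eef_pos: [0.4928, -0.0345, 0.0478]
eef_rot: [-0.005, 0.082, 0.997, 0.001]
wrist_force: [-24.8, 3.8, 32.7]
opening: 0.154
grasp_force: 64.6
```

Run:
```python
from h import *
o=ctrl.get_obs(); C=np.array([.6248,-.0566]); th=np.radians(-9.4); ex=np.array([np.cos(th),np.sin(th)])
print(o["time_s"],o["eef_pos"],o["wrist_force"],o["torque"],(o["eef_pos"][:2]-C)@ex)
c=ctrl.calibration("wrist"); im=ctrl.camera("wrist"); cv2.imwrite("pics/w9.png",im[:,:,::-1]); np.save("w9.npy",c,allow_pickle=True)
t=ctrl.camera("top"); cv2.imwrite("pics/t9.png",t[:,:,::-1]); s=ctrl.camera("scene"); cv2.imwrite("pics/s9.png",s[:,:,::-1])
a=cv2.absdiff(cv2.imread("pics/scene0.png",0),s[:,:,1])
cs=ctrl.calibration("scene")
for n,p in (("L",[.6358,.0106,.082]),("M",[.6248,-.0566,.082]),("R",[.6138,-.1237,.082]),("barL",[.5557+.018,-.045+.11,.02]),("barR",[.5557-.018,-.045-.11,.02]),):
    print(n,proj(cs,p),proj(ctrl.calibration("top"),p))
```

```text
22.55 [ 0.4928 -0.0345  0.0478] [-24.8173   3.8382  32.6507] [ 0.6696  3.5476 -0.0161] -0.13385921767743716
L [300.8211 175.7426] [269.5149 148.7822]
M [315.5045 181.5367] [290.1521 152.342 ]
R [331.2506 187.7528] [310.8025 155.9089]
barL [278.042  193.6481] [252.3101 171.4952]
barR [326.8207 216.2771] [317.1469 182.7617]
```

Emit:
send_rows:
  dr:
    - [0,0,0]
    - [0,0,0]
    - [0,0,0]
    - [0,0,0]
    - [0,0,0]
    - [0,0,0]
    - [0,0,0]
    - [0,0,0]
  xyz:
    - [0,0,-0.05]
    - [0,0,-0.1]
    - [-0.1,0,-0.1]
    - [-0.2,0,-0.1]
    - [-0.3,0,-0.1]
    - [-0.4,0,-0.1]
    - [-0.4,0,-0.1]
    - [-0.4,0,-0.1]
  jaw: [0,0,0,0,0,0,0,0]

```text
time_s: 23.7
eef_pos: [0.4977, -0.0354, 0.0478]
eef_rot: [-0.004, 0.082, 0.997, 0.001]
wrist_force: [-15.3, 3.2, 16.8]
opening: 0.156
grasp_force: 62.1
```

Run:
```python
from h import *
o=ctrl.get_obs(); C=np.array([.6248,-.0566]); th=np.radians(-9.4); ex=np.array([np.cos(th),np.sin(th)])
print(o["time_s"],o["eef_pos"],o["wrist_force"],o["eef_rot"],(o["eef_pos"][:2]-C)@ex)
s=ctrl.camera("scene"); cv2.imwrite("pics/s10.png",s[:,:,::-1])
A=cv2.imread("pics/scene0.png",0); 
for n in ("s9","s10"):
    B=cv2.imread(f"pics/{n}.png",0)
    for k,(u,v) in {"L":(301,180),"R":(331,193),"red":(368,212),"red2":(346,222),"jar":(408,207)}.items():
        h=9 if k in"LR" else 11
        T=cv2.resize(A[v-h:v+h,u-h:u+h],None,fx=8,fy=8,interpolation=cv2.INTER_CUBIC); S=cv2.resize(B[v-h-4:v+h+4,u-h-4:u+h+4],None,fx=8,fy=8,interpolation=cv2.INTER_CUBIC)
        r=cv2.matchTemplate(S,T,cv2.TM_CCOEFF_NORMED); _,mx,_,l=cv2.minMaxLoc(r); print(n,k,round(mx,3),l[0]/8-4,l[1]/8-4)
cs=ctrl.calibration("scene"); print("3mm at pots",proj(cs,[.61,-.12,.085])-proj(cs,[.61,-.12,.082]))
```

```text
23.7 [ 0.4977 -0.0354  0.0478] [-15.2848   3.2253  16.763 ] [-0.0042  0.0825  0.9966  0.0007] -0.12887072008489253
s9 L 0.408 2.0 -0.5
s9 R 0.971 0.125 -0.5
s9 red 0.907 0.125 0.125
s9 red2 0.998 0.0 -0.125
s9 jar 0.999 0.0 0.0
s10 L 0.377 3.0 -0.625
s10 R 0.964 0.125 -0.75
s10 red 0.906 0.125 0.125
s10 red2 0.995 0.0 -0.25
s10 jar 0.999 0.0 0.0
3mm at pots [ 0.0514 -0.8201]
```

Pot_right rose 0.75 px, which is about 2.7 mm at the row and 5.4 mm at the bar, in agreement with the geometry. I let it settle for one call, then hand in.

Emit:
send_rows:
  dr:
    - [0,0,0]
    - [0,0,0]
    - [0,0,0]
    - [0,0,0]
    - [0,0,0]
    - [0,0,0]
    - [0,0,0]
    - [0,0,0]
  xyz:
    - [0,0,0]
    - [0,0,0]
    - [0,0,0]
    - [0,0,0]
    - [0,0,0]
    - [0,0,0]
    - [0,0,0]
    - [0,0,0]
  jaw: [0,0,0,0,0,0,0,0]

```text
time_s: 24.75
eef_pos: [0.4977, -0.0354, 0.0478]
eef_rot: [-0.004, 0.082, 0.997, 0.001]
wrist_force: [-15.9, 2.4, 16.0]
opening: 0.155
grasp_force: 62.1
```

Run:
```python
from bench import ctrl
o=ctrl.get_obs(); print(o["eef_pos"],o["wrist_force"],o["grasp_force"]); print(ctrl.hand_in())
```

```text
[ 0.49767659 -0.03543416  0.04779001] [-15.87663003   2.39772772  15.97437352] 62.07899451255798
the job is handed in; nothing more can be done
None
```

I handed the job in at about 25 s; no verdict came back. The third pot is released in the row, and the wedge is held by its grip under the front bar with the platform about 5 mm up (estimated from geometry and the scene camera).

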